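Hold the microscope lamp's key switch in the start position

TASK

Take the red key out of the key rest by drawing it along its slot and out of the open end (it cannot be lifted straight out), then push it fully down into the keyhole on top of the white lamp controller, working it past the sticky pins, and only then turn it clockwise a quarter turn towards the green mark. The switch springs back, so finish while still gripping the key and holding it turned; leave the blue key and everything else on the bench where they are.

Things in the scene. Friction and masses are not known exactly. Their poses are not given: they have to be found in the camera images.
- red_key: Red-headed key, upright, head up, 50 g. Origin at the lower tip of its round steel shank (10 mm in diameter, 36 mm long, lowest 6 mm a cone down to 5 mm), z up. Collar 26 mm in diameter at z = 36 to 40 mm, head above it to z = 82 mm. Hangs by its collar in either slot of the key rest, within 10 mm of the rest's origin along x; key yaw = rest's yaw - 90 degrees, within 4 degrees.
- red_grip (a point): Point to grip in the red head, on the key's axis, 62 mm above its tip; axes as the key's. The head is flat, 12 mm thick in y (grip across y, from above): a neck 20 mm wide in x up to z = 55 mm, then a disc 36 mm in diameter centred at z = 64 mm. With the TCP here the fingertips end 3 mm above the collar.
- red_lug (a point): Outer end of the key's flat lug (bit), on its +x side: 12 mm from the axis, 8 mm above the tip. The lug is 5 mm thick in y (2.8 mm at its lower edge) and spans z = 1 to 13 mm. A white dot on the head's rim marks the same side. In the rest the lug points to the rest's -y, under the slot's edge.
- blue_key: The same key with a blue head, hanging in the other slot; leave it there.
- key_rest: Fixed grey key rest, aluminium top plate, 80 mm (x) by 144 mm (y), 50 mm high; origin at the centre of its underside. Two slots along x in the plate (6 mm thick), 12.5 mm wide, at y = -34 and +34 mm, closed at x = +20 mm, open at x = -40 mm (robot's side). A key in it can rise 15 mm, no more, as its lug is under the plate; it is clear when its axis is past x = -50 mm.
- slot_left (a point): Middle of the open end of the slot at the rest's +y side, at the plate's upper face; axes as the rest's (keys come out along -x).
- slot_right (a point): The same for the slot at the rest's -y side.
- controller: Fixed white lamp controller box, 200 mm (x) by 160 mm (y), top at z = 85 mm, with a steel lock plate 52 mm square on its top. Origin at the centre of its underside; a black display panel on its -x face.
- keyhole (a point): Keyhole's centre at the lock plate's upper face (88 mm high); axes as the controller's. Hole 12.5 mm square plus a lug notch 7.5 mm wide on its +x side, to x = 13.5 mm; plate 8 mm thick. Key x along this x; it goes down 36 mm, till its collar meets the plate. Two sticky pins, 10 to 20 mm down, resist with about 8 to 15 N; twists of 0.06 rad to and fro help. The lug turns only below the plate.
- green_mark (a point): Green mark on the controller's top, 37 mm from the keyhole on its -y side: the lug points to it when turned a quarter. A black line on the +x side shows where the lug goes in.
- switch (a joint): Lock cylinder in the controller, turned by the key's lug: 0 = rest (key can go in or out), grows clockwise seen from above, stop at 1.6 rad. A light spring (about 0.02 N m at rest, 0.07 N m turned) returns it to 0 when let go. The key has 0.1 to 0.25 rad of play in it, so the hand turns a little more than the cylinder.
- flask_a: Culture flask lying flat, pink and clear, red cap on its +x end, body 75 x 50 x 26 mm, origin under the body's centre; bystander.
- flask_b: Culture flask like flask_a; bystander.
- flask_c: Larger culture flask, body 100 x 65 x 30 mm, red cap; bystander.
- well_plate: Clear well plate, 128 x 86 x 18 mm; bystander.
- bottle: Amber bottle, 64 mm in diameter, 130 mm tall, blue cap; bystander.
- tip_box: Blue pipette tip box, 120 x 85 x 56 mm; bystander.
- slide_box: Orange slide box, 85 x 60 x 32 mm; bystander.
Things that resemble listed ones, but are neither listed nor needed, are in the scene too. Leave any turquoise look-alike of the red_key alone.

How it is judged:
By the outcome, as a careful person would: the job done as asked, in the order asked, and still so for the second after the job is handed in, while the arm keeps its last pose, push and grip.
It also fails if it takes over 58 s, if anything falls off the work surface, if the arm or the gripper's body presses on something with over 40 N, if the wrist force passes 120 N, or if a joint passes its speed limit or range.

ROBOT

A 6-joint arm with a two-finger parallel gripper is mounted at the origin on the work surface. World frame = base frame: x ahead of the robot, y to its left, z up, the work surface at z = 0. Lengths are in m, angles in degrees, forces in N, time in s.
With the tool pointing down it reaches from about 0.35 to 0.875 m from the base axis. Payload 4.2 kg.
Tool frame: the origin (TCP) lies between the finger pads, 19 mm behind the fingertips; this is the grasp point; z points along the fingers, y is the line along which they close (so a half turn about z gives the same grasp; the last joint's range is limited). The gripper opens to 87 mm and grips with 3 to 60 N. Pads are 19 mm wide; open, the fingers measure 117 mm over their backs; the gripper's body (75 mm by 190 mm) begins 51 mm behind the grasp point.
Start: joints at [-61.444, 22.042, 0.453, 0, -68.411, -14.817], TCP at [0.148, -0.607, 0.241] pointing down, gripper open.
Joint ranges: [-179.83, 179.83], [-69.29, 118.12], [-61.27, 80.66], [-181.25, 117.63], [-171.15, -9.14], [-177.46, 177.46]. Speed limits (degrees/s): [159.86, 159.86, 180, 180, 180, 180].

INTERFACE

Orientations are given as a 3x3 rotation matrix whose columns are the frame's x, y, z axes.
In Python, from station import * gives the robot as it stands. The module is installed in compiled form; this text tells all that it offers.
- The arm moves only by the tool play_rows, never from a script. Its argument "steps" is a list of rows, each an object of numbers: "ax", "ay", "az": the turn, a rotation vector about the tool's x, y, z in degrees; "dx", "dy", "dz": the shift along the tool's x, y, z in mm; "claw": the finger opening in mm, from 0 to 87. A call has 1 to 20 rows; each row shifts and turns the commanded pose from where the row before left it, along the tool's axes as they then stand; what a row does not reach is not made up. A row lasts 1/10 s, in which the tool goes at most 50 mm and 8.59 degrees, less where a joint would pass 70% of its speed; a pose out of reach is approached as far as the arm can. A call with a gripper value outside its range is refused whole. The fingers move at their own pace and stop on an object; the grip force is fixed at half the most. Time passes only in rows, so rows that do not move let the fingers close. It gives the time, the measured TCP pose, the force, the opening and the grip force at its end, in the units of the state.
- sense(): the state, without advancing time (a new reading comes with each control period).
- capture(name): name is "side" or "top" or "wrist"; returns a dict with "frame" (480x640x3 uint8, blue, green, red), "range_z" (480x640 float32, m along the optical axis (not along the pixel's ray), 0 where there is no reading), "fx", "fy", "cx", "cy" (pixels), "xyz" and "rotation" of the camera in the world. Camera axes: x right, y down, z forward; pixel columns grow to the right and rows downward; lengths in m; the calibration is good to about 2 mm. The wrist camera is an equidistant fisheye: a pixel r from the principal point sees the ray r / f radians off the axis. A picture is of the moment at which its call begins.
- finish_job(): hands the job in; it is judged then, once.
The state is a dict: "time_s": time; "joints": joint angles; "joint_velocities": joint speeds; "effort": joint torques, N m; "tcp_pos": TCP position; "ee_rot": TCP orientation; "wrist_force": force on the tool from outside, world axes, zero at the start; "moment": the same for the moment, N m; "gripper_width": opening from 0.0 (shut) to 1.0 (fully open); "gripper_force": force on a finger pad.
Only numpy, scipy, OpenCV 4.12 (cv2) and the standard library are available. Lean on these libraries where they do the work, as an engineer would, in place of code of your own. Each camera call takes 0.05 s, during which the arm holds its last target. There are 200 camera calls.

## Working session

There is one attempt and no reset: what is moved stays moved. The work goes in short steps, Python scripts to look and compute and a tool call to move; the robot and the scene stay as the last step left them, time stands still between calls to the robot, and variables do not carry over. Pictures are saved under pics/ and viewed, at most 10 in all, crops included, and the job is handed in when it is done.

Besides the shell and the picture viewer there is one more tool, called after "Call:" as name(argument=value, ...), one argument or row to a line, values as JSON. play_rows: Moves the arm, as the interface text tells. Its arguments: {"type":"object","properties":{"steps":{"type":"array"}},"required":["steps"]}

```bash
mkdir -p pics; cat > h.py <<'E'
from station import *
import numpy as np, cv2
def ray(c,u,v):
    d=np.array([(u-c["cx"])/c["fx"],(v-c["cy"])/c["fy"],1.0]); return np.array(c["rotation"])@d
def plane(c,u,v,z):
    d=ray(c,u,v); o=np.array(c["xyz"]); return o+d*(z-o[2])/d[2]
def pt(c,u,v):
    return np.array(c["xyz"])+ray(c,u,v)*c["range_z"][int(round(v)),int(round(u))]
E
python3 - <<'E'
from h import *
import pickle
for n in("top","side"):
    c=capture(n); cv2.imwrite(f"pics/{n}0.png",c["frame"]); pickle.dump(c,open(n+".pkl","wb"))
    print(n,c["xyz"],np.round(c["rotation"],3).tolist(),c["fx"],c["cx"],c["cy"])
print(sense())
E
```

```text
top [ 0.30528444 -0.01402848  1.31878124] [[-0.114, -0.968, 0.223], [-0.994, 0.112, -0.019], [-0.006, -0.223, -0.975]] 591.2474331425149 323.689648609349 234.6229624941728
side [0.51386876 1.18262917 1.14490378] [[-0.997, -0.049, 0.056], [-0.074, 0.661, -0.746], [-0.0, -0.748, -0.663]] 616.969613428357 311.8655371437785 242.33789566934004
{'time_s': 0.1, 'joints': array([-6.14436330e+01,  2.20850336e+01,  3.85897570e-01, -2.34884944e-02,
       -6.84109137e+01, -1.48174807e+01]), 'joint_velocities': array([ 0.00580887, -0.09190127,  0.26956108,  0.06319064, -0.00651053,
       -0.1340242 ]), 'effort': array([-4.86650133e-04, -3.91689062e+01,  1.87932783e+01,  4.23195720e+00,
        1.33742852e-02, -7.88714169e-05]), 'tcp_pos': array([ 0.1483314 , -0.60661665,  0.24027593]), 'ee_rot': array([[-9.71424020e-01, -2.37350022e-01, -5.83320528e-04],
       [-2.37350707e-01,  9.71422229e-01,  1.86926122e-03],
       [ 1.22981336e-04,  1.95429679e-03, -9.99998083e-01]]), 'wrist_force': array([ 0.45331939, -0.18449823,  0.77235544]), 'moment': array([-0.01460703,  0.03016539, -0.02923628]), 'gripper_force': 0.0, 'gripper_width': 0.997786260736328}
```

View pics/top0.png

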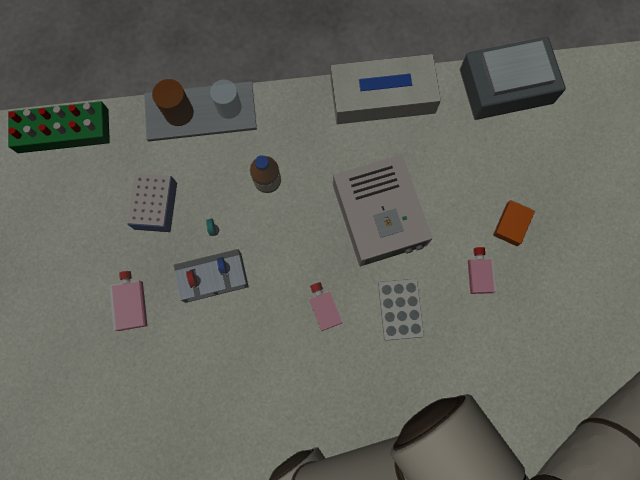

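View pics/side0.png

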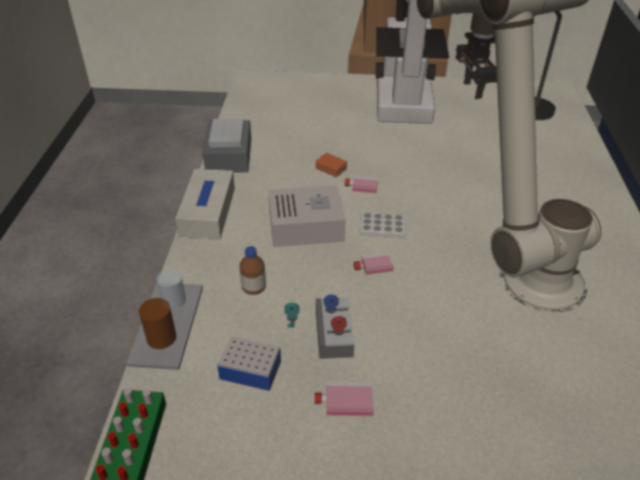

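Top view: red key head at (192,278) in the left slot of the rest, blue at (222,265). The turquoise look-alike lies at (211,227). Other red things are the flask caps at (125,275), (316,287), (479,252) and the rack tubes at top left. The controller's lock plate is at (388,222) and the green mark at (405,218). I choose (192,278) and check it in a close crop.

```bash
python3 - <<'E'
from h import *
import pickle
t=pickle.load(open("top.pkl","rb")); s=pickle.load(open("side.pkl","rb"))
def crop(c,u,v,w,h,k): return cv2.resize(c["frame"][v:v+h,u:u+w],None,fx=k,fy=k,interpolation=cv2.INTER_CUBIC)
a=crop(t,165,240,100,75,4);b=crop(t,325,150,100,75,4); 
a2=crop(s,300,280,100,75,4);b2=crop(t,360,195,60,45,20/3)
cv2.imwrite("pics/c1.png",np.vstack([np.hstack([a,b2]),np.hstack([a2,b])]))
for n,c in(("t",t),("s",s)):
    hsv=cv2.cvtColor(c["frame"],cv2.COLOR_BGR2HSV)
    for nm,lo,hi in(("red",(0,140,60),(8,255,255)),("red2",(172,140,60),(180,255,255)),("blue",(108,120,50),(128,255,255)),("green",(60,80,40),(95,255,255))):
        m=cv2.inRange(hsv,lo,hi); k,l,st,ce=cv2.connectedComponentsWithStats(m)
        for i in range(1,k):
            if st[i,4]>8:
                u,v=ce[i]; mm=l==i; z=np.median(c["range_z"][mm]); 
                p=np.array(c["xyz"])+ray(c,u,v)*z
                print(n,nm,st[i,4],np.round(ce[i],1),np.round(p,3))
E
```

```text
t red 33 [ 71.2 107.4] [0.951 0.499 0.075]
t red 34 [ 41.3 110.5] [0.951 0.567 0.075]
t red 35 [ 11.1 113.8] [0.951 0.635 0.074]
t red 34 [ 71.7 123.5] [0.912 0.499 0.074]
t red 35 [ 41.4 126.9] [0.911 0.567 0.074]
t red 34 [ 11.1 130.2] [0.911 0.635 0.074]
t red 64 [478.7 250.3] [ 0.526 -0.379  0.023]
t red 69 [190.  277.8] [0.525 0.25  0.093]
t red 49 [123.3 274.8] [0.561 0.411 0.026]
t red 58 [315.5 286.8] [ 0.486 -0.008  0.023]
t blue 611 [385.2  82. ] [ 0.932 -0.22   0.072]
t blue 127 [261.1 161.5] [0.751 0.076 0.129]
t blue 74 [220.7 264.7] [0.546 0.184 0.093]
t green 2211 [ 57.1 125.4] [0.925 0.544 0.045]
t green 12 [404.1 217.8] [ 0.604 -0.215  0.086]
t green 82 [209.8 226.4] [0.635 0.204 0.079]
s red 12 [346.9 181.6] [ 0.521 -0.374  0.02 ]
s red 29 [357. 265.] [ 0.483 -0.     0.022]
s red 122 [338.3 323.5] [0.523 0.258 0.082]
s red 50 [317.6 397.9] [0.559 0.419 0.024]
s red 77 [123.  408.9] [0.947 0.504 0.068]
s red 77 [142.5 410.1] [0.907 0.504 0.068]
s red 85 [112.3 438.9] [0.947 0.571 0.068]
s red 83 [132.6 440.4] [0.907 0.572 0.068]
s red 96 [100.7 471.8] [0.947 0.64  0.069]
s red 85 [121.7 473. ] [0.907 0.64  0.07 ]
s blue 176 [204.8 193. ] [ 0.928 -0.217  0.071]
s blue 60 [250.1 251.2] [0.747 0.084 0.13 ]
s blue 80 [330.3 301.8] [0.544 0.192 0.081]
s blue 576 [244.1 377.7] [0.722 0.384 0.03 ]
s green 143 [291.5 309.9] [0.634 0.212 0.068]
s green 11 [290.8 324. ] [0.637 0.211 0.016]
s green 1993 [133.6 437.3] [0.914 0.553 0.048]
s green 27 [122.2 397.7] [0.966 0.464 0.046]
s green 28 [116.5 413. ] [0.966 0.5   0.045]
s green 33 [111.8 427.3] [0.966 0.533 0.045]
s green 34 [ 93.9 476.6] [0.966 0.639 0.046]
```

View pics/c1.png

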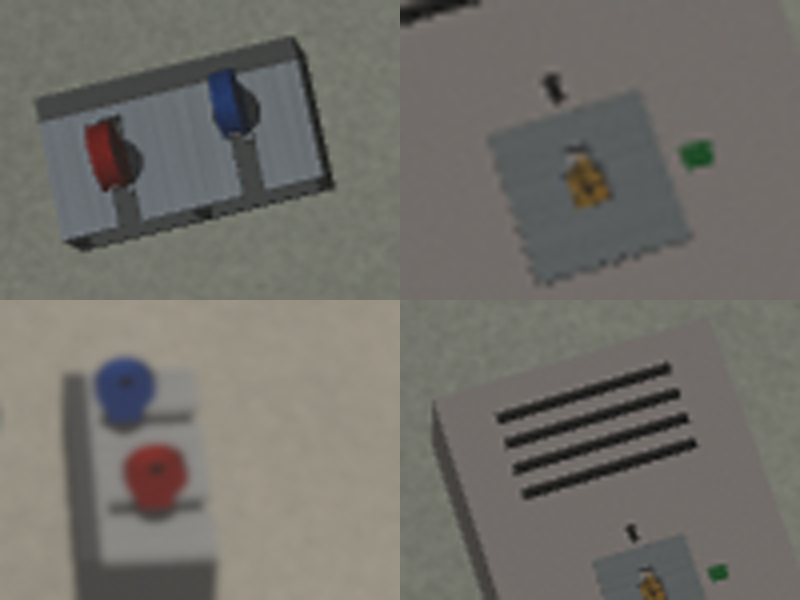

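Crop confirms it: the red head stands in the left slot, with the slot opening towards the robot. The lock plate has the orange keyhole at about (388,222), the notch with the black line on its far side, and the green mark to the right.

```bash
python3 - <<'E'
from h import *
import pickle
for n in("top","side"):
    c=pickle.load(open(n+".pkl","rb"))
    vv,uu=np.mgrid[0:480,0:640]; R=np.array(c["rotation"])
    d=np.stack([(uu-c["cx"])/c["fx"],(vv-c["cy"])/c["fy"],np.ones(uu.shape)],-1)@R.T
    P=np.array(c["xyz"])+d*c["range_z"][...,None]
    X,Y,Z=P[...,0],P[...,1],P[...,2]
    print(n,"table z",np.median(Z[(abs(X-.45)<.03)&(abs(Y-.1)<.03)]))
    def fit(m,zz):
        m=cv2.morphologyEx(m.astype(np.uint8),cv2.MORPH_OPEN,np.ones((3,3)))
        k,l,st,_=cv2.connectedComponentsWithStats(m); i=1+np.argmax(st[1:,4])
        pix=np.argwhere(l==i); q=np.array([plane(c,u,v,zz)[:2] for v,u in pix])*1000
        r=cv2.minAreaRect(q.astype(np.float32)); return [np.round(x,1) for x in r], len(q), round(float(np.median(Z[l==i])),4)
    near=lambda x,y,r:np.hypot(X-x,Y-y)<r
    print("rest",fit(near(.54,.22,.11)&(abs(Z-.05)<.008),.05))
    print("ctrl",fit(near(.63,-.18,.16)&(abs(Z-.086)<.008),.085))
    hsv=cv2.cvtColor(c["frame"],cv2.COLOR_BGR2HSV).astype(int)
    on=near(.60,-.18,.07)&(abs(Z-.086)<.015)
    lp=on&(hsv[...,0]>60)&(hsv[...,0]<130)
    print("lock",fit(lp,.088))
    for nm,m,z in(("orange",on&(hsv[...,0]<25)&(hsv[...,1]>110),.088),("green",on&(hsv[...,0]>45)&(hsv[...,0]<80)&(hsv[...,1]>80),.085),("black",on&(hsv[...,2]<70)&(hsv[...,1]<100),.085)):
        v,u=np.argwhere(m).mean(0); print(nm,m.sum(),u.round(1),v.round(1),np.round(plane(c,u,v,z)*1000,1))
E
```

```text
top table z -0.0005438662133244732
rest ([array([536.9, 217.8]), array([ 80.6, 144.6]), np.float64(7.7)], 1982, 0.0494)
ctrl ([array([ 636. , -170.2]), array([201.3, 160.8]), np.float64(10.9)], 6550, 0.0849)
lock ([array([ 597. , -178.1]), array([51.4, 50.6]), np.float64(10.5)], 486, 0.0877)
orange 4 389.5 223.5 [ 594.5 -181.3   88. ]
green 12 404.1 217.8 [ 604.2 -214.7   85. ]
black 57 390.0 226.1 [ 589.3 -182.    85. ]
side table z 0.00021838496947979014
rest ([array([534.5, 223. ]), array([ 80.4, 150. ]), np.float64(7.6)], 1087, 0.05)
ctrl ([array([ 633. , -164.7]), array([200.2, 168.2]), np.float64(10.6)], 2622, 0.085)Traceback (most recent call last):
  File "<stdin>", line 21, in <module>
  File "<stdin>", line 12, in fit
    return _wrapfunc(a, 'argmax', axis=axis, out=out, **kwds)
    return bound(*args, **kwds)
ValueError: attempt to get argmax of an empty sequence
```

Rest centre is (537,218) mm with yaw 7.7°, and plate size and height agree. Keyhole is (597,-178) mm with yaw about 10.7°; the green mark is at the right 37 mm offset. I turn the tool first so that its x follows the key's x (-82.3°).

Call:
play_rows(
  steps=[
    {"az": -8.4},
    {"az": -8.4},
    {"az": -8.4},
    {"az": -8.4},
    {"az": -8.4},
    {"az": -8.4},
    {"az": -8.4},
    {"az": -8.4},
    {"az": -8.4},
    {"az": -8.4},
  ],
)

```text
invalid input at $.steps[0]: expected keys ax, ay, az, dx, dy, dz, claw
```

```bash
cat >> h.py <<'E'
def go(x,y,z,yaw=None):
    s=sense(); R=np.array(s["ee_rot"]); p=np.array(s["tcp_pos"])*1000
    d=R.T@(np.array([x,y,z])-p)
    print("t",round(s["time_s"],2),"tcp",p.round(1),"yaw",np.degrees(np.arctan2(R[1,0],R[0,0])).round(2),"q",np.round(s["joints"],1),"F",np.round(s["wrist_force"],1),"M",np.round(s["moment"],2),"w",round(87*s["gripper_width"],1),s["gripper_force"]); print("shift tool",d.round(1),R[:,2].round(4))
    if yaw is not None: print("az needed",-((yaw-np.degrees(np.arctan2(R[1,0],R[0,0]))+180)%360-180))
E
python3 -c "
from h import *
go(524,250.5,190,-82.3)"
```

```text
t 0.1 tcp [ 148.3 -606.6  240.3] yaw -166.27 q [-61.4  22.1   0.4  -0.  -68.4 -14.8] F [ 0.5 -0.2  0.8] M [-0.01  0.03 -0.03] w 86.8 0.0
shift tool [-568.4  743.4   51.7] [-6.0e-04  1.9e-03 -1.0e+00]
az needed -83.96977036687832
```

Call:
play_rows(
  steps=[
    {"ax": 0, "ay": 0, "az": -8.4, "dx": 0, "dy": 0, "dz": 0, "claw": 87},
    {"ax": 0, "ay": 0, "az": -8.4, "dx": 0, "dy": 0, "dz": 0, "claw": 87},
    {"ax": 0, "ay": 0, "az": -8.4, "dx": 0, "dy": 0, "dz": 0, "claw": 87},
    {"ax": 0, "ay": 0, "az": -8.4, "dx": 0, "dy": 0, "dz": 0, "claw": 87},
    {"ax": 0, "ay": 0, "az": -8.4, "dx": 0, "dy": 0, "dz": 0, "claw": 87},
    {"ax": 0, "ay": 0, "az": -8.4, "dx": 0, "dy": 0, "dz": 0, "claw": 87},
    {"ax": 0, "ay": 0, "az": -8.4, "dx": 0, "dy": 0, "dz": 0, "claw": 87},
    {"ax": 0, "ay": 0, "az": -8.4, "dx": 0, "dy": 0, "dz": 0, "claw": 87},
    {"ax": 0, "ay": 0, "az": -8.4, "dx": 0, "dy": 0, "dz": 0, "claw": 87},
    {"ax": 0, "ay": 0, "az": -8.4, "dx": 0, "dy": 0, "dz": 0, "claw": 87},
  ],
)

```text
time_s: 1.1
tcp_pos: [0.1484, -0.6068, 0.2406]
ee_rot: [[0.141, -0.99, -0.0], [-0.99, -0.141, 0.001], [-0.001, 0.0, -1.0]]
wrist_force: [0.1, -0.0, 0.2]
gripper_width: 0.999
gripper_force: 0.0
```

```bash
python3 -c "
from h import *
go(524,250.5,200,-82.3)"
```

```text
t 1.1 tcp [ 148.4 -606.8  240.6] yaw -81.92 q [-61.4  22.1   0.4  -0.  -68.4  69.5] F [ 0.1 -0.   0.2] M [ 0.06  0.14 -0.01] w 86.9 0.0
shift tool [-795.9 -492.4   41.5] [-4.0e-04  1.3e-03 -1.0e+00]
az needed 0.37864594027172416
```

Call:
play_rows(
  steps=[
    {"ax": 0, "ay": 0, "az": 0, "dx": -39.8, "dy": -24.6, "dz": 2, "claw": 87},
    {"ax": 0, "ay": 0, "az": 0, "dx": -39.8, "dy": -24.6, "dz": 2, "claw": 87},
    {"ax": 0, "ay": 0, "az": 0, "dx": -39.8, "dy": -24.6, "dz": 2, "claw": 87},
    {"ax": 0, "ay": 0, "az": 0, "dx": -39.8, "dy": -24.6, "dz": 2, "claw": 87},
    {"ax": 0, "ay": 0, "az": 0, "dx": -39.8, "dy": -24.6, "dz": 2, "claw": 87},
    {"ax": 0, "ay": 0, "az": 0, "dx": -39.8, "dy": -24.6, "dz": 2, "claw": 87},
    {"ax": 0, "ay": 0, "az": 0, "dx": -39.8, "dy": -24.6, "dz": 2, "claw": 87},
    {"ax": 0, "ay": 0, "az": 0, "dx": -39.8, "dy": -24.6, "dz": 2, "claw": 87},
    {"ax": 0, "ay": 0, "az": 0, "dx": -39.8, "dy": -24.6, "dz": 2, "claw": 87},
    {"ax": 0, "ay": 0, "az": 0, "dx": -39.8, "dy": -24.6, "dz": 2, "claw": 87},
    {"ax": 0, "ay": 0, "az": 0, "dx": -39.8, "dy": -24.6, "dz": 2, "claw": 87},
    {"ax": 0, "ay": 0, "az": 0, "dx": -39.8, "dy": -24.6, "dz": 2, "claw": 87},
    {"ax": 0, "ay": 0, "az": 0, "dx": -39.8, "dy": -24.6, "dz": 2, "claw": 87},
    {"ax": 0, "ay": 0, "az": 0, "dx": -39.8, "dy": -24.6, "dz": 2, "claw": 87},
    {"ax": 0, "ay": 0, "az": 0, "dx": -39.8, "dy": -24.6, "dz": 2, "claw": 87},
    {"ax": 0, "ay": 0, "az": 0, "dx": -39.8, "dy": -24.6, "dz": 2, "claw": 87},
    {"ax": 0, "ay": 0, "az": 0, "dx": -39.8, "dy": -24.6, "dz": 2, "claw": 87},
    {"ax": 0, "ay": 0, "az": 0, "dx": -39.8, "dy": -24.6, "dz": 2, "claw": 87},
    {"ax": 0, "ay": 0, "az": 0, "dx": -39.8, "dy": -24.6, "dz": 2, "claw": 87},
    {"ax": 0, "ay": 0, "az": 0, "dx": -39.8, "dy": -24.6, "dz": 2, "claw": 87},
  ],
)

```text
time_s: 3.1
tcp_pos: [0.529, 0.2497, 0.2007]
ee_rot: [[0.135, -0.991, -0.001], [-0.991, -0.135, -0.001], [0.0, 0.001, -1.0]]
wrist_force: [0.4, -1.0, 0.6]
gripper_width: 0.998
gripper_force: 0.0
```

```bash
python3 -c "
from h import *
import pickle
go(524,250.5,76,-82.3)
c=capture('wrist'); pickle.dump(c,open('w1.pkl','wb')); cv2.imwrite('pics/w1.png',c['frame']); print(c['xyz'],np.round(c['rotation'],3),c['fx'],c['cx'],c['cy'])"
```

```text
t 3.1 tcp [529.  249.7 200.7] yaw -82.24 q [ 41.1  20.   -8.8  -0.  -61.3 -33.4] F [ 0.4 -1.   0.6] M [-0.03  0.03 -0.04] w 86.8 0.0
shift tool [ -1.5   4.7 124.7] [-8.e-04 -6.e-04 -1.e+00]
az needed 0.05725354246365555
[0.53907278 0.16815325 0.3442631 ] [[-0.991 -0.13  -0.041]
 [-0.136  0.947  0.292]
 [ 0.001  0.295 -0.956]] 371.64829954431775 319.00736860305636 243.8027098954644
```

View pics/w1.png

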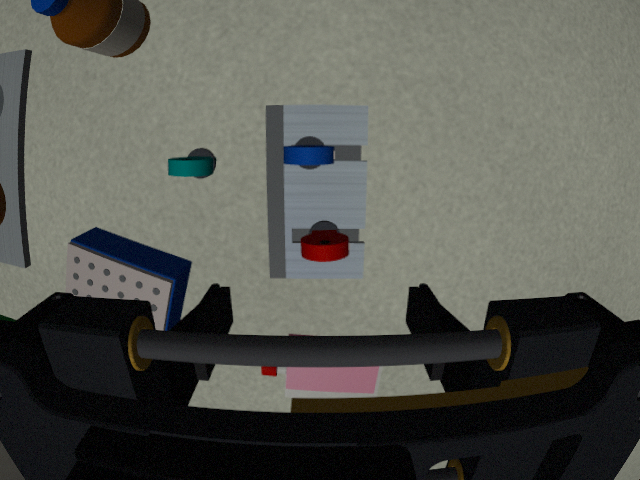

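Wrist view: red head at (325,246), blue at (308,155), turquoise at (190,167) off the rest. The head's wide side seems to run along the slot (image horizontal), which conflicts with the described yaw, so I check that closely.

```bash
python3 - <<'E'
from h import *
import pickle
c=pickle.load(open('w1.pkl','rb')); R=np.array(c["rotation"])
cv2.imwrite("pics/w1c.png",cv2.resize(c["frame"][200:290,260:380],None,fx=6,fy=6,interpolation=cv2.INTER_CUBIC))
hsv=cv2.cvtColor(c["frame"],cv2.COLOR_BGR2HSV).astype(int)
vv,uu=np.mgrid[0:480,0:640]
def back(c,uu,vv,z):
    x,y=uu-c["cx"],vv-c["cy"]; r=np.hypot(x,y)+1e-9; th=r/c["fx"]
    d=np.stack([x/r*np.tan(th),y/r*np.tan(th),np.ones_like(r)],-1)
    return np.array(c["xyz"])+(d*z[...,None])@R.T
P=back(c,uu,vv,c["range_z"])*1000
m=((hsv[...,0]<8)|(hsv[...,0]>172))&(hsv[...,1]>120)&(uu>290)&(uu<360)&(vv>220)&(vv<270)
q=P[m]; print(len(q),q.min(0).round(1),q.max(0).round(1))
top=q[q[:,2]>84]
print(len(top),top.mean(0), cv2.minAreaRect(top[:,:2].astype(np.float32)))
for zz in range(60,98,4):
    s=q[abs(q[:,2]-zz)<2]
    if len(s): print(zz,len(s),s.min(0).round(1),s.max(0).round(1))
E
```

```text
1270 [506.3 168.2   5. ] [542.1 268.4 344.3]
868 [523.62543899 248.40755506  94.83758937] ((527.9901123046875, 212.08473205566406), (33.23552322387695, 89.915283203125), 7.030256748199463)
60 31 [514.9 242.6  58.1] [533.6 245.9  62. ]
64 31 [515.1 242.3  62. ] [534.3 246.1  65.7]
68 53 [510.7 241.9  66.1] [539.5 247.6  70. ]
72 88 [507.9 241.3  70. ] [540.1 247.4  74. ]
76 57 [507.3 241.7  74.4] [540.8 247.7  78. ]
80 70 [506.4 241.6  78. ] [541.4 251.9  82. ]
84 93 [506.3 241.5  82.1] [541.2 258.5  85.9]
88 147 [507.1 241.7  86. ] [539.6 258.3  90. ]
92 284 [509.6 242.1  90. ] [537.5 258.2  94. ]
96 374 [512.8 242.8  94.1] [533.3 257.2  97.6]
```

View pics/w1c.png

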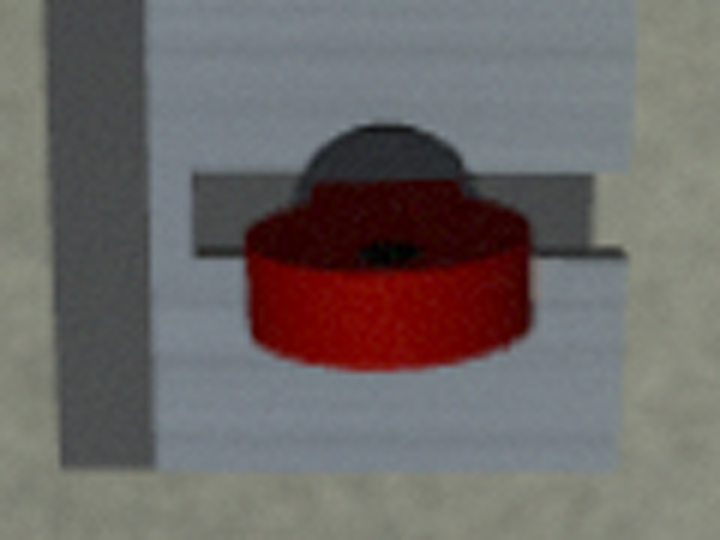

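The head is about 36 mm wide along the slot (x 506–541) and 12 mm thick across it, and no white dot is visible from here. The lug side matters, so I look from the open end for the dot.

Call:
play_rows(
  steps=[
    {"ax": 0, "ay": 0, "az": 0, "dx": 0, "dy": 36, "dz": 10, "claw": 87},
    {"ax": 0, "ay": 0, "az": 0, "dx": 0, "dy": 36, "dz": 10, "claw": 87},
    {"ax": 0, "ay": 0, "az": 0, "dx": 0, "dy": 36, "dz": 10, "claw": 87},
    {"ax": 0, "ay": 0, "az": 0, "dx": 0, "dy": 36, "dz": 10, "claw": 87},
    {"ax": 0, "ay": 0, "az": 0, "dx": 0, "dy": 36, "dz": 10, "claw": 87},
    {"ax": 0, "ay": 0, "az": 0, "dx": 0, "dy": 0, "dz": 0, "claw": 87},
  ],
)

```text
time_s: 3.75
tcp_pos: [0.3458, 0.2203, 0.1495]
ee_rot: [[0.136, -0.991, -0.005], [-0.991, -0.136, -0.004], [0.003, 0.005, -1.0]]
wrist_force: [0.2, 0.6, -0.3]
gripper_width: 0.999
gripper_force: 0.0
```

```bash
python3 -c "
from h import *
import pickle
go(524,250.5,76,-82.3)
c=capture('wrist'); pickle.dump(c,open('w2.pkl','wb')); f=c['frame']; print(c['xyz'])
m=cv2.inRange(cv2.cvtColor(f,cv2.COLOR_BGR2HSV),(0,150,60),(8,255,255)); k,l,st,ce=cv2.connectedComponentsWithStats(m)
print([(st[i].tolist()) for i in range(1,k) if st[i,4]>30])
cv2.imwrite('pics/w2.png',cv2.resize(f[100:340,0:320],None,fx=2.5,fy=2.5,interpolation=cv2.INTER_CUBIC))"
```

```text
t 3.75 tcp [345.8 220.3 149.5] yaw -82.19 q [ 55.4   6.9 -35.4  -0.1 -48.1 -47.5] F [ 0.2  0.6 -0.3] M [0.03 0.13 0.03] w 87.0 0.0
shift tool [  -6.  -181.1   72.4] [-0.005  -0.0042 -1.    ]
az needed 0.11360098790140682
[0.3565585  0.13931687 0.29328428]
[[48, 270, 36, 20, 461]]
```

View pics/w2.png

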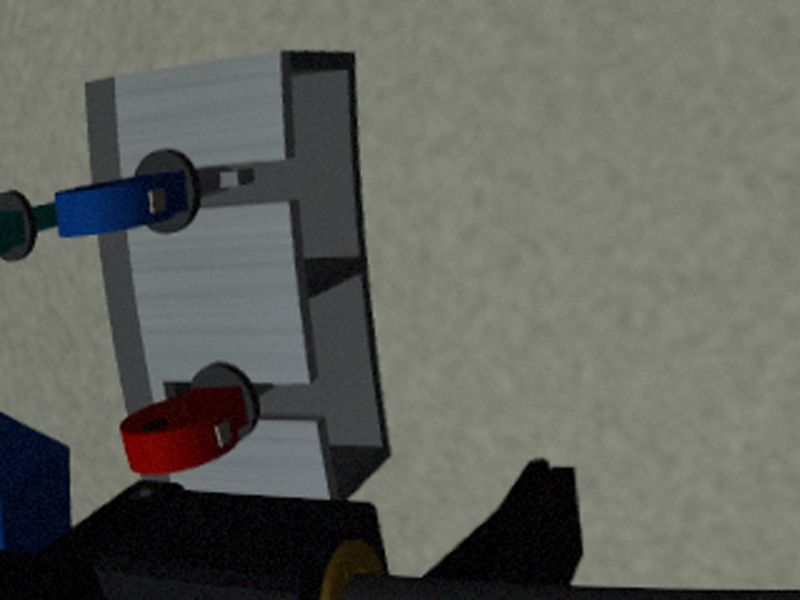

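The white dot is on the head's rim at the robot's-side end (about (89,272) in the full image). The blue key's lug also shows through its slot towards the open end. So the key's x actually points to the rest's -x (yaw ≈ 187.7°), not to its -y. I grip across the rest's y and measure the exact yaw.

```bash
cat >> h.py <<'E'
def fish(c,uu,vv,z):
    x,y=uu-c["cx"],vv-c["cy"]; r=np.hypot(x,y)+1e-9; th=r/c["fx"]
    d=np.stack([x/r*np.tan(th),y/r*np.tan(th),np.ones_like(r)],-1)
    return np.array(c["xyz"])+(d*z[...,None])@np.array(c["rotation"]).T
E
python3 - <<'E'
from h import *
import pickle
c=pickle.load(open('w1.pkl','rb'))
hsv=cv2.cvtColor(c["frame"],cv2.COLOR_BGR2HSV).astype(int)
vv,uu=np.mgrid[0:480,0:640]; P=fish(c,uu,vv,c["range_z"])*1000
m=(hsv[...,0]<8)&(hsv[...,1]>120)&(np.hypot(P[...,0]-524,P[...,1]-250)<25)&(P[...,2]<100)
f=P[m&(P[...,2]>68)&(P[...,2]<84)]; f=f[f[:,1]<f[:,1].min()+8]
print("front yaw",np.degrees(np.arctan(np.polyfit(f[:,0],f[:,1],1)[0])),len(f))
t=P[m&(P[...,2]>86)]; r=cv2.minAreaRect(t[:,:2].astype(np.float32)); print("top rect",r)
# rest plate in this view
q=P[(np.hypot(P[...,0]-537,P[...,1]-218)<95)&(abs(P[...,2]-50)<4)]; print("rest",cv2.minAreaRect(q[:,:2].astype(np.float32)))
go(524,250.3,160,-172.3)
E
```

```text
front yaw 9.999403352263437 197
top rect ((523.5455322265625, 250.08811950683594), (31.772245407104492, 12.924792289733887), 10.373063087463379)
rest ((556.5712280273438, 220.44943237304688), (126.12654113769531, 144.7328338623047), 7.639932155609131)
t 3.8 tcp [348.4 222.3 150.7] yaw -82.14 q [ 55.3   7.  -35.1  -0.  -48.  -47.4] F [ 1.1 -0.1 -0.1] M [0.12 0.08 0.02] w 86.8 0.0
shift tool [  -3.7 -177.8   -9.6] [-0.0014 -0.0015 -1.    ]
az needed 90.157669780675
```

Call:
play_rows(
  steps=[
    {"ax": 0, "ay": 0, "az": 8, "dx": 0, "dy": 0, "dz": -2, "claw": 50},
    {"ax": 0, "ay": 0, "az": 8, "dx": 0, "dy": 0, "dz": -2, "claw": 50},
    {"ax": 0, "ay": 0, "az": 8, "dx": 0, "dy": 0, "dz": -2, "claw": 50},
    {"ax": 0, "ay": 0, "az": 8, "dx": 0, "dy": 0, "dz": -2, "claw": 50},
    {"ax": 0, "ay": 0, "az": 8, "dx": 0, "dy": 0, "dz": -2, "claw": 50},
    {"ax": 0, "ay": 0, "az": 8, "dx": 0, "dy": 0, "dz": -2, "claw": 50},
    {"ax": 0, "ay": 0, "az": 8, "dx": 0, "dy": 0, "dz": -2, "claw": 50},
    {"ax": 0, "ay": 0, "az": 8, "dx": 0, "dy": 0, "dz": -2, "claw": 50},
    {"ax": 0, "ay": 0, "az": 8, "dx": 0, "dy": 0, "dz": -2, "claw": 50},
    {"ax": 0, "ay": 0, "az": 8, "dx": 0, "dy": 0, "dz": -2, "claw": 50},
    {"ax": 0, "ay": 0, "az": 7.7, "dx": 0, "dy": 0, "dz": 0, "claw": 50},
    {"ax": 0, "ay": 0, "az": 0, "dx": 0, "dy": 0, "dz": 0, "claw": 50},
  ],
)

```text
time_s: 5.0
tcp_pos: [0.3513, 0.2241, 0.1716]
ee_rot: [[-0.985, -0.174, 0.001], [-0.174, 0.985, 0.001], [-0.001, 0.001, -1.0]]
wrist_force: [0.2, 0.6, 0.4]
gripper_width: 0.572
gripper_force: 0.0
```

```bash
python3 -c "
from h import *
go(523.7,250.1,135,-169.8)"
```

```text
t 5.0 tcp [351.3 224.1 171.6] yaw -169.98 q [  55.1    5.6  -33.1    0.   -51.3 -135.1] F [0.2 0.6 0.4] M [0.03 0.02 0.03] w 49.8 0.0
shift tool [-174.2   -4.4   36.7] [ 8.e-04  8.e-04 -1.e+00]
az needed -0.183614655562792
```

Call:
play_rows(
  steps=[
    {"ax": 0, "ay": 0, "az": -0.2, "dx": -34.8, "dy": -0.9, "dz": 7.3, "claw": 50},
    {"ax": 0, "ay": 0, "az": 0, "dx": -34.8, "dy": -0.9, "dz": 7.3, "claw": 50},
    {"ax": 0, "ay": 0, "az": 0, "dx": -34.8, "dy": -0.9, "dz": 7.3, "claw": 50},
    {"ax": 0, "ay": 0, "az": 0, "dx": -34.8, "dy": -0.9, "dz": 7.3, "claw": 50},
    {"ax": 0, "ay": 0, "az": 0, "dx": -35, "dy": -0.8, "dz": 7.5, "claw": 50},
    {"ax": 0, "ay": 0, "az": 0, "dx": 0, "dy": 0, "dz": 0, "claw": 50},
    {"ax": 0, "ay": 0, "az": 0, "dx": 0, "dy": 0, "dz": 0, "claw": 50},
    {"ax": 0, "ay": 0, "az": 0, "dx": 0, "dy": 0, "dz": 0, "claw": 50},
  ],
)

```text
time_s: 5.8
tcp_pos: [0.5221, 0.2499, 0.1345]
ee_rot: [[-0.984, -0.179, -0.001], [-0.179, 0.984, -0.0], [0.001, -0.0, -1.0]]
wrist_force: [-0.2, -0.3, 0.3]
gripper_width: 0.573
gripper_force: 0.0
```

```bash
python3 -c "
from h import *
import pickle
go(523.7,250.1,76.5,-169.8)
c=capture('wrist'); pickle.dump(c,open('w3.pkl','wb')); f=c['frame']
cv2.imwrite('pics/w3.png',f)
hsv=cv2.cvtColor(f,cv2.COLOR_BGR2HSV).astype(int)
vv,uu=np.mgrid[0:480,0:640]; P=fish(c,uu,vv,c['range_z'])*1000
m=(hsv[...,0]<8)&(hsv[...,1]>120)&(np.hypot(P[...,0]-524,P[...,1]-250)<25)&(P[...,2]<100)&(P[...,2]>84)
t=P[m];print(len(t)); print(cv2.minAreaRect(t[:,:2].astype(np.float32)), t.max(0),t.min(0))
"
```

```text
t 5.8 tcp [522.1 249.9 134.5] yaw -169.69 q [  41.6   23.2  -14.4   -0.   -52.4 -121.3] F [-0.2 -0.3  0.3] M [ 0.06  0.05 -0.02] w 49.8 0.0
shift tool [-1.7 -0.  58. ] [-6.e-04 -3.e-04 -1.e+00]
az needed 0.11094084603905685
1077
((521.6677856445312, 250.07752990722656), (31.993406295776367, 11.971752166748047), 9.800350189208984) [537.90919839 258.59008083  97.65101438] [505.75789254 242.15204043  84.02001971]
```

Call:
play_rows(
  steps=[
    {"ax": 0, "ay": 0, "az": 0, "dx": -0.7, "dy": 0, "dz": 15, "claw": 50},
    {"ax": 0, "ay": 0, "az": 0, "dx": 0, "dy": 0, "dz": 15, "claw": 50},
    {"ax": 0, "ay": 0, "az": 0, "dx": 0, "dy": 0, "dz": 15, "claw": 50},
    {"ax": 0, "ay": 0, "az": 0, "dx": 0, "dy": 0, "dz": 13, "claw": 50},
    {"ax": 0, "ay": 0, "az": 0, "dx": 0, "dy": 0, "dz": 0, "claw": 50},
    {"ax": 0, "ay": 0, "az": 0, "dx": 0, "dy": 0, "dz": 0, "claw": 50},
    {"ax": 0, "ay": 0, "az": 0, "dx": 0, "dy": 0, "dz": 0, "claw": 8},
    {"ax": 0, "ay": 0, "az": 0, "dx": 0, "dy": 0, "dz": 0, "claw": 8},
    {"ax": 0, "ay": 0, "az": 0, "dx": 0, "dy": 0, "dz": 0, "claw": 8},
    {"ax": 0, "ay": 0, "az": 0, "dx": 0, "dy": 0, "dz": 0, "claw": 8},
    {"ax": 0, "ay": 0, "az": 0, "dx": 0, "dy": 0, "dz": 0, "claw": 8},
    {"ax": 0, "ay": 0, "az": 0, "dx": 0, "dy": 0, "dz": 0, "claw": 8},
  ],
)

```text
time_s: 7.05
tcp_pos: [0.5234, 0.2504, 0.0766]
ee_rot: [[-0.984, -0.178, 0.0], [-0.178, 0.984, 0.0], [-0.0, 0.0, -1.0]]
wrist_force: [0.1, 1.5, 0.0]
gripper_width: 0.136
gripper_force: 13.0
```

```bash
python3 -c "
from h import *
go(523,250.1,76.5,-172.3)"
```

```text
t 7.05 tcp [523.4 250.4  76.6] yaw -169.76 q [  41.6   27.3  -17.6   -0.   -45.  -121.3] F [0.1 1.5 0. ] M [ 0.11  0.06 -0.  ] w 11.8 12.97965246340027
shift tool [ 0.4 -0.2  0.1] [ 2.e-04  2.e-04 -1.e+00]
az needed 2.5373024682134826
```

Call:
play_rows(
  steps=[
    {"ax": 0, "ay": 0, "az": 0, "dx": 0, "dy": 0, "dz": -1.5, "claw": 0},
    {"ax": 0, "ay": 0, "az": 0, "dx": 0, "dy": 0, "dz": -1.5, "claw": 0},
    {"ax": 0, "ay": 0, "az": 0, "dx": 7, "dy": 0.3, "dz": 0, "claw": 0},
    {"ax": 0, "ay": 0, "az": 0, "dx": 7, "dy": 0.3, "dz": 0, "claw": 0},
    {"ax": 0, "ay": 0, "az": 0, "dx": 7, "dy": 0.3, "dz": 0, "claw": 0},
  ],
)

```text
time_s: 7.55
tcp_pos: [0.5016, 0.2472, 0.0795]
ee_rot: [[-0.984, -0.178, -0.0], [-0.178, 0.984, -0.0], [0.001, -0.0, -1.0]]
wrist_force: [-0.4, -0.5, 0.0]
gripper_width: 0.137
gripper_force: 30.0
```

```bash
python3 -c "
from h import *
go(523,250.1,76.5,-172.3)"
```

```text
t 7.55 tcp [501.6 247.2  79.5] yaw -169.76 q [  42.8   25.5  -20.5   -0.   -44.  -122.6] F [-0.4 -0.5  0. ] M [ 0.01 -0.04 -0.01] w 12.0 29.999828721920494
shift tool [-21.6  -0.9   2.9] [-5.e-04 -3.e-04 -1.e+00]
az needed 2.5363650151968784
```

Call:
play_rows(
  steps=[
    {"ax": 0, "ay": 0, "az": 0, "dx": 8, "dy": 0.35, "dz": 0, "claw": 0},
    {"ax": 0, "ay": 0, "az": 0, "dx": 8, "dy": 0.35, "dz": 0, "claw": 0},
    {"ax": 0, "ay": 0, "az": 0, "dx": 8, "dy": 0.35, "dz": 0, "claw": 0},
    {"ax": 0, "ay": 0, "az": 0, "dx": 8, "dy": 0.35, "dz": 0, "claw": 0},
    {"ax": 0, "ay": 0, "az": 0, "dx": 8, "dy": 0.35, "dz": 0, "claw": 0},
    {"ax": 0, "ay": 0, "az": 0, "dx": 8, "dy": 0.35, "dz": 0, "claw": 0},
    {"ax": 0, "ay": 0, "az": 0, "dx": 8, "dy": 0.35, "dz": 0, "claw": 0},
    {"ax": 0, "ay": 0, "az": 0, "dx": 0, "dy": 0, "dz": 0, "claw": 0},
    {"ax": 0, "ay": 0, "az": 0, "dx": 0, "dy": 0, "dz": -20, "claw": 0},
    {"ax": 0, "ay": 0, "az": 0, "dx": 0, "dy": 0, "dz": -30, "claw": 0},
    {"ax": 0, "ay": 0, "az": 0, "dx": 0, "dy": 0, "dz": -30, "claw": 0},
    {"ax": 0, "ay": 0, "az": 0, "dx": 0, "dy": 0, "dz": -30, "claw": 0},
    {"ax": 0, "ay": 0, "az": 0, "dx": 0, "dy": 0, "dz": 0, "claw": 0},
  ],
)

```text
time_s: 8.85
tcp_pos: [0.4494, 0.2417, 0.1941]
ee_rot: [[-0.984, -0.179, 0.008], [-0.179, 0.984, 0.006], [-0.009, 0.005, -1.0]]
wrist_force: [0.5, 0.1, 0.2]
gripper_width: 0.136
gripper_force: 30.0
```

```bash
python3 -c "
from h import *
import pickle
go(523,250.1,76.5,10.7)
for n in('wrist','side'):
    c=capture(n); pickle.dump(c,open(n+'4.pkl','wb'))
    if n=='side':
        f=c['frame']; m=cv2.inRange(cv2.cvtColor(f,cv2.COLOR_BGR2HSV),(0,140,50),(8,255,255)); k,l,st,ce=cv2.connectedComponentsWithStats(m)
        print([(st[i].tolist()) for i in range(1,k) if st[i,4]>15])
        a=cv2.resize(f[230:330,320:453],(532,400),interpolation=cv2.INTER_CUBIC)
    else: b=cv2.resize(c['frame'],None,fx=.42,fy=.42)
cv2.imwrite('pics/p4.png',np.hstack([a,cv2.copyMakeBorder(b,0,400-b.shape[0],0,0,cv2.BORDER_CONSTANT)])[:, :800])"
```

```text
t 8.85 tcp [449.4 241.7 194.1] yaw -169.71 q [ 4.660e+01  1.300e+01 -1.990e+01  1.000e-01 -5.650e+01 -1.263e+02] F [0.5 0.1 0.2] M [ 0.08 -0.07  0.04] w 11.9 29.99993043980794
shift tool [-72.9  -5.5 118.3] [ 0.008   0.0062 -0.9999]
az needed 179.59030795320314
[[355, 262, 6, 7, 31], [315, 394, 6, 9, 49], [119, 403, 9, 13, 81], [139, 404, 8, 14, 78], [108, 433, 10, 14, 90], [129, 434, 9, 14, 85], [96, 465, 10, 15, 103], [118, 467, 9, 13, 91]]
```

View pics/p4.png

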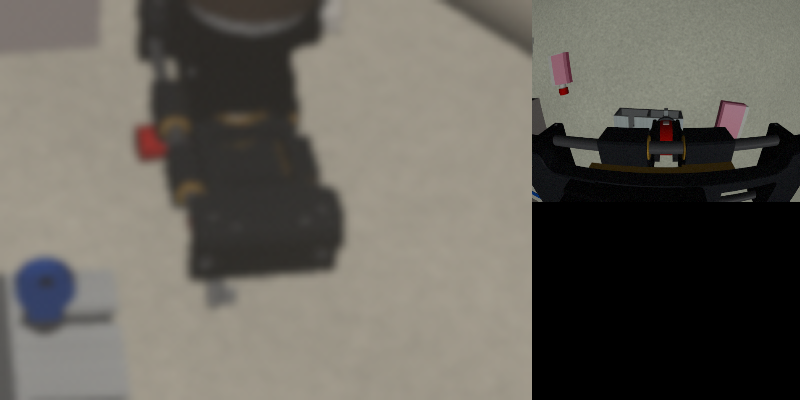

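The side crop shows the key held and clear of the rest. Its lug is under the fingers at crop (225,297), pointing to world -x, which is tool +x. I now turn the tool counter-clockwise through 180°.

Call:
play_rows(
  steps=[
    {"ax": 0, "ay": 0, "az": -8.5, "dx": 0, "dy": 0, "dz": 0, "claw": 0},
    {"ax": 0, "ay": 0, "az": -8.5, "dx": 0, "dy": 0, "dz": 0, "claw": 0},
    {"ax": 0, "ay": 0, "az": -8.5, "dx": 0, "dy": 0, "dz": 0, "claw": 0},
    {"ax": 0, "ay": 0, "az": -8.5, "dx": 0, "dy": 0, "dz": 0, "claw": 0},
    {"ax": 0, "ay": 0, "az": -8.5, "dx": 0, "dy": 0, "dz": 0, "claw": 0},
    {"ax": 0, "ay": 0, "az": -8.5, "dx": 0, "dy": 0, "dz": 0, "claw": 0},
    {"ax": 0, "ay": 0, "az": -8.5, "dx": 0, "dy": 0, "dz": 0, "claw": 0},
    {"ax": 0, "ay": 0, "az": -8.5, "dx": 0, "dy": 0, "dz": 0, "claw": 0},
    {"ax": 0, "ay": 0, "az": -8.5, "dx": 0, "dy": 0, "dz": 0, "claw": 0},
    {"ax": 0, "ay": 0, "az": -8.5, "dx": 0, "dy": 0, "dz": 0, "claw": 0},
    {"ax": 0, "ay": 0, "az": -8.5, "dx": 0, "dy": 0, "dz": 0, "claw": 0},
    {"ax": 0, "ay": 0, "az": -8.5, "dx": 0, "dy": 0, "dz": 0, "claw": 0},
    {"ax": 0, "ay": 0, "az": -8.5, "dx": 0, "dy": 0, "dz": 0, "claw": 0},
    {"ax": 0, "ay": 0, "az": -8.5, "dx": 0, "dy": 0, "dz": 0, "claw": 0},
    {"ax": 0, "ay": 0, "az": -8.5, "dx": 0, "dy": 0, "dz": 0, "claw": 0},
    {"ax": 0, "ay": 0, "az": -8.5, "dx": 0, "dy": 0, "dz": 0, "claw": 0},
    {"ax": 0, "ay": 0, "az": -8.5, "dx": 0, "dy": 0, "dz": 0, "claw": 0},
    {"ax": 0, "ay": 0, "az": -8.5, "dx": 0, "dy": 0, "dz": 0, "claw": 0},
    {"ax": 0, "ay": 0, "az": -8.5, "dx": 0, "dy": 0, "dz": 0, "claw": 0},
    {"ax": 0, "ay": 0, "az": -8.5, "dx": 0, "dy": 0, "dz": 0, "claw": 0},
  ],
)

```text
time_s: 10.95
tcp_pos: [0.4463, 0.2393, 0.1878]
ee_rot: [[1.0, 0.01, -0.003], [0.01, -1.0, -0.002], [-0.003, 0.002, -1.0]]
wrist_force: [0.1, -0.7, -0.2]
gripper_width: 0.132
gripper_force: 30.0
```

```bash
python3 -c "
from h import *
go(597,-178,180,10.7)"
```

```text
t 10.95 tcp [446.3 239.3 187.8] yaw 0.57 q [ 46.6  13.4 -20.4  -0.  -56.4  44. ] F [ 0.1 -0.7 -0.2] M [-0.    0.11  0.03] w 11.4 30.000360007106792
shift tool [146.5 418.8   8.4] [-0.0026 -0.0022 -1.    ]
az needed -10.128171762713635
```

Call:
play_rows(
  steps=[
    {"ax": 0, "ay": 0, "az": 0, "dx": 12.2, "dy": 34.9, "dz": 0, "claw": 0},
    {"ax": 0, "ay": 0, "az": 0, "dx": 12.2, "dy": 34.9, "dz": 0, "claw": 0},
    {"ax": 0, "ay": 0, "az": 0, "dx": 12.2, "dy": 34.9, "dz": 0, "claw": 0},
    {"ax": 0, "ay": 0, "az": 0, "dx": 12.2, "dy": 34.9, "dz": 0, "claw": 0},
    {"ax": 0, "ay": 0, "az": 0, "dx": 12.2, "dy": 34.9, "dz": 0, "claw": 0},
    {"ax": 0, "ay": 0, "az": 0, "dx": 12.2, "dy": 34.9, "dz": 0, "claw": 0},
    {"ax": 0, "ay": 0, "az": 0, "dx": 12.2, "dy": 34.9, "dz": 0, "claw": 0},
    {"ax": 0, "ay": 0, "az": 0, "dx": 12.2, "dy": 34.9, "dz": 0, "claw": 0},
    {"ax": 0, "ay": 0, "az": 0, "dx": 12.2, "dy": 34.9, "dz": 0, "claw": 0},
    {"ax": 0, "ay": 0, "az": 0, "dx": 12.2, "dy": 34.9, "dz": 0, "claw": 0},
    {"ax": 0, "ay": 0, "az": 0, "dx": 12.2, "dy": 34.9, "dz": 0, "claw": 0},
    {"ax": 0, "ay": 0, "az": 0, "dx": 12.2, "dy": 34.9, "dz": 0, "claw": 0},
    {"ax": 0, "ay": 0, "az": -5, "dx": 0, "dy": 0, "dz": 0, "claw": 0},
    {"ax": 0, "ay": 0, "az": -5.1, "dx": 0, "dy": 0, "dz": 0, "claw": 0},
    {"ax": 0, "ay": 0, "az": 0, "dx": 0, "dy": 0, "dz": 0, "claw": 0},
    {"ax": 0, "ay": 0, "az": 0, "dx": 0, "dy": 0, "dz": 0, "claw": 0},
    {"ax": 0, "ay": 0, "az": 0, "dx": 0, "dy": 0, "dz": 0, "claw": 0},
  ],
)

```text
time_s: 12.65
tcp_pos: [0.5949, -0.178, 0.1889]
ee_rot: [[0.984, 0.179, -0.001], [0.179, -0.984, 0.0], [-0.001, -0.0, -1.0]]
wrist_force: [0.0, 0.6, 1.0]
gripper_width: 0.137
gripper_force: 30.0
```

```bash
python3 - <<'E'
from h import *
import pickle
go(597,-178,155,10.7)
c=capture('wrist'); pickle.dump(c,open('w5.pkl','wb')); f=c['frame']
cv2.imwrite('pics/w5.png',cv2.resize(f[100:400,120:520],None,fx=2,fy=2,interpolation=cv2.INTER_CUBIC))
vv,uu=np.mgrid[0:480,0:640]; P=fish(c,uu,vv,c['range_z'])*1000; hsv=cv2.cvtColor(f,cv2.COLOR_BGR2HSV).astype(int)
H=np.hypot(P[...,0]-597,P[...,1]+178)
on=(abs(P[...,2]-87)<10)&(H<60)
g=on&(hsv[...,0]>45)&(hsv[...,0]<80)&(hsv[...,1]>80); print('green',g.sum(),P[g].mean(0) if g.any() else '')
o=(hsv[...,0]>8)&(hsv[...,0]<28)&(hsv[...,1]>110)&(H<30); print('orange',o.sum(),P[o].mean(0) if o.any() else '')
E
```

```text
t 12.65 tcp [ 594.9 -178.   188.9] yaw 10.29 q [ -1.7  23.9  -4.4  -0.  -61.7 102. ] F [0.  0.6 1. ] M [-0.08  0.16 -0.03] w 11.9 29.999963215668686
shift tool [ 2.1  0.4 33.9] [-1.1e-03  1.0e-04 -1.0e+00]
az needed -0.40919881239693723
green 144 [ 601.70981541 -214.78670906   85.77837887]
orange 4353 [ 615.47739442 -175.80246802  252.39410108]
```

View pics/w5.png

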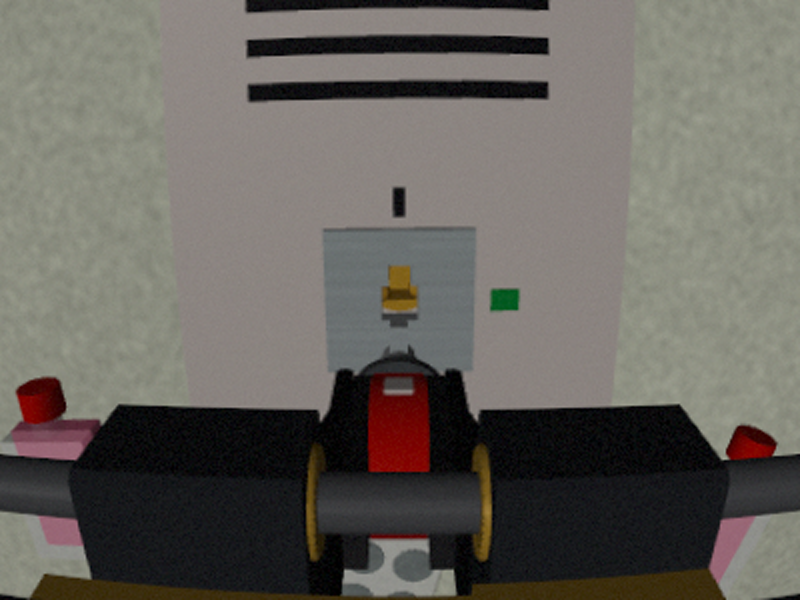

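The picture shows the hole at crop (399,295), with its notch upward to the black line. The key's lug tip is at (399,320), the white dot at (399,384) and the green mark at (505,299). Hole and key share a column, so the lateral alignment is good. Next I check the offset along tool x.

```bash
python3 - <<'E'
from h import *
import pickle
c=pickle.load(open('w5.pkl','rb')); s=sense(); T=np.array(s["ee_rot"]); p=np.array(s["tcp_pos"])
C=np.array(c["rotation"]); o=np.array(c["xyz"])
def proj(X):
    d=C.T@(X-o); r=np.hypot(d[0],d[1]); th=np.arctan2(r,d[2]); return c["cx"]+d[0]/r*th*c["fx"], c["cy"]+d[1]/r*th*c["fx"]
for n,k in(("dot",(18,0,-2)),("lug",(12,0,54)),("lugtop",(12,0,49)),("collar",(13,0,22)),("collartop",(13,0,26))):
    u,v=proj(p+T@(np.array(k)/1000)); print(n,"crop",round((u-120)*2,1),round((v-100)*2,1))
def cast(u,v,z):
    x,y=u-c["cx"],v-c["cy"]; r=np.hypot(x,y); th=r/c["fx"]; d=C@np.array([x/r*np.sin(th),y/r*np.sin(th),np.cos(th)]); return o+d*(z-o[2])/d[2]
for n,u,v,z in(("plate top edge",399,228,.088),("notch end",400,265,.088),("green",505,299.5,.085),("plateL",323,229,.088),("plateR",475.5,228,.088),("line",399,201.5,.085)):
    X=cast(u/2+120,v/2+100,z); print(n,(X*1000).round(1),"tool",(T.T@(X-p)*1000).round(1))
f=c["frame"][200:300,305:335]
print([ (y,tuple(c["frame"][y,319])) for y in range(226,296,2)])
E
```

```text
dot crop 393.8 372.2
lug crop 395.0 311.5
lugtop crop 394.9 317.4
collar crop 394.4 351.1
collartop crop 394.5 344.9
plate top edge [ 620.1 -174.5   88. ] tool [ 25.4   1.1 101.2]
notch end [ 607.5 -177.2   88. ] tool [ 12.5   1.5 101.2]
green [ 601. -216.   85.] tool [ -0.9  38.6 104.2]
plateL [ 615.2 -149.3   88. ] tool [ 25.1 -24.5 101.2]
plateR [ 624.8 -199.9   88. ] tool [ 25.5  27.  101.2]
line [ 628.5 -173.    85. ] tool [ 33.9   1.1 104.1]
[(226, (np.uint8(114), np.uint8(114), np.uint8(107))), (228, (np.uint8(113), np.uint8(111), np.uint8(108))), (230, (np.uint8(110), np.uint8(110), np.uint8(106))), (232, (np.uint8(97), np.uint8(110), np.uint8(112))), (234, (np.uint8(28), np.uint8(98), np.uint8(130))), (236, (np.uint8(29), np.uint8(96), np.uint8(127))), (238, (np.uint8(28), np.uint8(98), np.uint8(130))), (240, (np.uint8(29), np.uint8(99), np.uint8(127))), (242, (np.uint8(25), np.uint8(94), np.uint8(127))), (244, (np.uint8(19), np.uint8(76), np.uint8(101))), (246, (np.uint8(7), np.uint8(45), np.uint8(67))), (248, (np.uint8(16), np.uint8(51), np.uint8(68))), (250, (np.uint8(30)
[... 474 characters left out ...]
uint8(110), np.uint8(106))), (270, (np.uint8(113), np.uint8(112), np.uint8(106))), (272, (np.uint8(114), np.uint8(114), np.uint8(108))), (274, (np.uint8(108), np.uint8(107), np.uint8(101))), (276, (np.uint8(53), np.uint8(55), np.uint8(53))), (278, (np.uint8(31), np.uint8(31), np.uint8(28))), (280, (np.uint8(27), np.uint8(24), np.uint8(20))), (282, (np.uint8(48), np.uint8(43), np.uint8(39))), (284, (np.uint8(51), np.uint8(49), np.uint8(45))), (286, (np.uint8(33), np.uint8(29), np.uint8(58))), (288, (np.uint8(34), np.uint8(32), np.uint8(62))), (290, (np.uint8(60), np.uint8(62), np.uint8(66))), (292, (np.uint8(66), np.uint8(67), np.uint8(69))), (294, (np.uint8(79), np.uint8(81), np.uint8(83)))]
```

Call:
play_rows(
  steps=[
    {"ax": 0, "ay": 0, "az": -0.4, "dx": 1.7, "dy": 0.1, "dz": 8, "claw": 0},
    {"ax": 0, "ay": 0, "az": 0, "dx": 0, "dy": 0, "dz": 13, "claw": 0},
    {"ax": 0, "ay": 0, "az": 0, "dx": 0, "dy": 0, "dz": 12, "claw": 0},
    {"ax": 0, "ay": 0, "az": 0, "dx": 0, "dy": 0, "dz": 0, "claw": 0},
    {"ax": 0, "ay": 0, "az": 0, "dx": 0, "dy": 0, "dz": 0, "claw": 0},
  ],
)

```text
time_s: 13.2
tcp_pos: [0.5966, -0.1781, 0.1558]
ee_rot: [[0.982, 0.186, -0.002], [0.186, -0.982, -0.0], [-0.002, -0.0, -1.0]]
wrist_force: [0.1, 0.1, 0.5]
gripper_width: 0.134
gripper_force: 30.0
```

```bash
python3 - <<'E'
from h import *
import pickle
go(597,-178,150,10.7)
c=capture('wrist'); pickle.dump(c,open('w6.pkl','wb')); f=c['frame']
cv2.imwrite('pics/w6.png',cv2.resize(f[190:310,240:400],None,fx=5,fy=5,interpolation=cv2.INTER_CUBIC))
E
```

```text
t 13.2 tcp [ 596.6 -178.1  155.8] yaw 10.75 q [ -1.7  25.8  -6.6   0.  -57.7 102.5] F [0.1 0.1 0.5] M [-0.13  0.14  0.01] w 11.6 30.000001090520527
shift tool [0.5 0.  5.8] [-1.5e-03 -2.0e-04 -1.0e+00]
az needed 0.047501218647852284
```

View pics/w6.png

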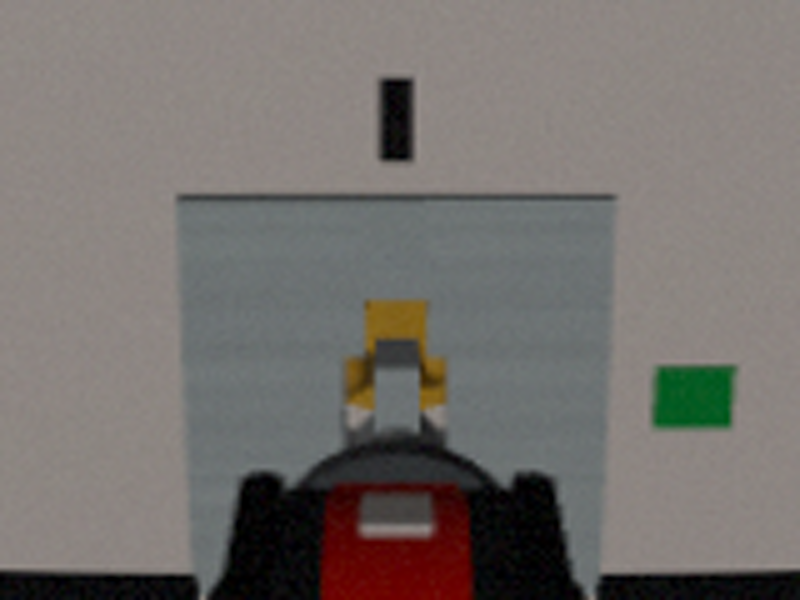

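Near view: lug at columns 375–419 centred in the notch at 365–429 (crop), and the yaw is aligned. I compare the lug's lower end (y=339) with the notch's end (y=300) by ray.

```bash
python3 - <<'E'
from h import *
import pickle
c=pickle.load(open('w6.pkl','rb')); s=sense(); T=np.array(s["ee_rot"]); p=np.array(s["tcp_pos"])
C=np.array(c["rotation"]); o=np.array(c["xyz"])
def cast(u,v,z):
    u=u/5+240;v=v/5+190
    x,y=u-c["cx"],v-c["cy"]; r=np.hypot(x,y); th=r/c["fx"]; d=C@np.array([x/r*np.sin(th),y/r*np.sin(th),np.cos(th)]); return T.T@(o+d*(z-o[2])/d[2]-p)*1000
print("plate edge",cast(397,197,.088),"notch",cast(397,300,.088),"shoulder",cast(352,357,.088),"green",cast(694,397,.085))
print("lug low",cast(397,339,p[2]-.061),"lug face top",cast(397,365,p[2]-.049))
E
```

```text
plate edge [23.21655932  0.86250573 68.44781333] notch [10.46209681  0.87859213 68.44995378] shoulder [ 3.19852691 -4.55256759 68.44951348] green [-3.25099745 37.91505388 71.46354588]
lug low [ 8.14112303  0.87993021 60.99890896] lug face top [ 9.33949832  0.87576846 48.99870631]
```

Call:
play_rows(
  steps=[
    {"ax": 0, "ay": 0, "az": 0, "dx": 0.5, "dy": 0, "dz": 2, "claw": 0},
    {"ax": 0, "ay": 0, "az": 0, "dx": 0, "dy": 0, "dz": 2, "claw": 0},
    {"ax": 0, "ay": 0, "az": 0, "dx": 0, "dy": 0, "dz": 2, "claw": 0},
    {"ax": 0, "ay": 0, "az": 0, "dx": 0, "dy": 0, "dz": 2, "claw": 0},
    {"ax": 0, "ay": 0, "az": 0, "dx": 0, "dy": 0, "dz": 2, "claw": 0},
    {"ax": 0, "ay": 0, "az": 0, "dx": 0, "dy": 0, "dz": 0, "claw": 0},
  ],
)

```text
time_s: 13.85
tcp_pos: [0.5971, -0.1779, 0.1461]
ee_rot: [[0.982, 0.186, -0.001], [0.186, -0.982, 0.0], [-0.001, -0.0, -1.0]]
wrist_force: [0.5, 0.5, 0.0]
gripper_width: 0.134
gripper_force: 30.0
```

```bash
python3 -c "
from h import *
go(597,-178,114,10.7)"
```

```text
t 13.85 tcp [ 597.1 -177.9  146.1] yaw 10.74 q [ -1.7  26.3  -7.2  -0.  -56.5 102.5] F [0.5 0.5 0. ] M [-0.16  0.15  0.02] w 11.6 29.999901354603935
shift tool [-0.1  0.1 32.1] [-7.e-04  1.e-04 -1.e+00]
az needed 0.035758926432606586
```

Call:
play_rows(
  steps=[
    {"ax": 0, "ay": 0, "az": 0, "dx": 0, "dy": 0, "dz": 2, "claw": 0},
    {"ax": 0, "ay": 0, "az": 0, "dx": 0, "dy": 0, "dz": 2, "claw": 0},
    {"ax": 0, "ay": 0, "az": 1.7, "dx": 0, "dy": 0, "dz": 1, "claw": 0},
    {"ax": 0, "ay": 0, "az": 1.7, "dx": 0, "dy": 0, "dz": 1, "claw": 0},
    {"ax": 0, "ay": 0, "az": -3.4, "dx": 0, "dy": 0, "dz": 1, "claw": 0},
    {"ax": 0, "ay": 0, "az": -3.4, "dx": 0, "dy": 0, "dz": 1, "claw": 0},
    {"ax": 0, "ay": 0, "az": 3.4, "dx": 0, "dy": 0, "dz": 1, "claw": 0},
    {"ax": 0, "ay": 0, "az": 3.4, "dx": 0, "dy": 0, "dz": 1, "claw": 0},
  ],
)

```text
time_s: 14.65
tcp_pos: [0.5974, -0.178, 0.1365]
ee_rot: [[0.992, 0.124, 0.0], [0.124, -0.992, -0.0], [0.0, 0.0, -1.0]]
wrist_force: [0.3, -0.4, -0.0]
gripper_width: 0.142
gripper_force: 30.0
```

```bash
python3 -c "
from h import *
go(597,-178,114,10.7)"
```

```text
t 14.65 tcp [ 597.4 -178.   136.5] yaw 7.13 q [ -1.7  26.9  -7.8   0.  -55.3  98.9] F [ 0.3 -0.4 -0. ] M [-0.1   0.15 -0.05] w 12.4 29.998081512458157
shift tool [-0.4  0.  22.5] [ 1.e-04 -0.e+00 -1.e+00]
az needed -3.5738244818485896
```

Call:
play_rows(
  steps=[
    {"ax": 0, "ay": 0, "az": -3.4, "dx": 0, "dy": 0, "dz": 1, "claw": 0},
    {"ax": 0, "ay": 0, "az": -3.4, "dx": 0, "dy": 0, "dz": 1, "claw": 0},
    {"ax": 0, "ay": 0, "az": 3.4, "dx": 0, "dy": 0, "dz": 1, "claw": 0},
    {"ax": 0, "ay": 0, "az": 3.4, "dx": 0, "dy": 0, "dz": 1, "claw": 0},
    {"ax": 0, "ay": 0, "az": -3.4, "dx": 0, "dy": 0, "dz": 1, "claw": 0},
    {"ax": 0, "ay": 0, "az": -3.4, "dx": 0, "dy": 0, "dz": 1, "claw": 0},
  ],
)

```text
time_s: 15.25
tcp_pos: [0.5982, -0.1784, 0.1316]
ee_rot: [[0.969, 0.246, 0.002], [0.246, -0.969, -0.001], [0.002, 0.002, -1.0]]
wrist_force: [0.8, -0.7, 3.3]
gripper_width: 0.134
gripper_force: 30.0
```

```bash
python3 -c "
from h import *
go(597,-178,114,10.7)"
```

```text
t 15.25 tcp [ 598.2 -178.4  131.6] yaw 14.23 q [-1.700e+00  2.720e+01 -8.100e+00  1.000e-01 -5.460e+01  1.059e+02] F [ 0.8 -0.7  3.3] M [-0.24  0.08  0.01] w 11.7 30.00147639977513
shift tool [-1.1 -0.7 17.6] [ 0.0024 -0.0011 -1.    ]
az needed 3.5302108295963137
```

Call:
play_rows(
  steps=[
    {"ax": 0, "ay": 0, "az": 3.4, "dx": 0, "dy": 0, "dz": 1, "claw": 0},
    {"ax": 0, "ay": 0, "az": 3.4, "dx": 0, "dy": 0, "dz": 1, "claw": 0},
    {"ax": 0, "ay": 0, "az": -3.4, "dx": 0, "dy": 0, "dz": 1, "claw": 0},
    {"ax": 0, "ay": 0, "az": -3.4, "dx": 0, "dy": 0, "dz": 1, "claw": 0},
    {"ax": 0, "ay": 0, "az": 3.4, "dx": 0, "dy": 0, "dz": 1, "claw": 0},
    {"ax": 0, "ay": 0, "az": 3.4, "dx": 0, "dy": 0, "dz": 1, "claw": 0},
  ],
)

```text
time_s: 15.85
tcp_pos: [0.5995, -0.178, 0.126]
ee_rot: [[0.992, 0.125, 0.006], [0.125, -0.992, -0.001], [0.006, 0.001, -1.0]]
wrist_force: [1.5, 1.0, 3.0]
gripper_width: 0.132
gripper_force: 30.0
```

```bash
python3 -c "
from h import *
go(597,-178,114,10.7)"
```

```text
t 15.85 tcp [ 599.5 -178.   126. ] yaw 7.16 q [ -1.7  27.6  -8.4   0.  -53.7  98.9] F [1.5 1.  3. ] M [ 0.46 -0.5  -0.03] w 11.5 29.998808193777222
shift tool [-2.5 -0.3 12. ] [ 5.7e-03 -6.0e-04 -1.0e+00]
az needed -3.5363363219914845
```

Call:
play_rows(
  steps=[
    {"ax": 0, "ay": -0.3, "az": -3.4, "dx": 0, "dy": 0, "dz": 1, "claw": 0},
    {"ax": 0, "ay": 0, "az": -3.4, "dx": 0, "dy": 0, "dz": 1, "claw": 0},
    {"ax": 0, "ay": 0, "az": 3.4, "dx": 0, "dy": 0, "dz": 1, "claw": 0},
    {"ax": 0, "ay": 0, "az": 3.4, "dx": 0, "dy": 0, "dz": 1, "claw": 0},
    {"ax": 0, "ay": 0, "az": -3.4, "dx": 0, "dy": 0, "dz": 1, "claw": 0},
    {"ax": 0, "ay": 0, "az": 0, "dx": 0, "dy": 0, "dz": 1, "claw": 0},
  ],
)

```text
time_s: 16.45
tcp_pos: [0.6005, -0.1774, 0.1223]
ee_rot: [[0.982, 0.188, 0.003], [0.188, -0.982, -0.002], [0.003, 0.002, -1.0]]
wrist_force: [0.3, 4.7, 11.7]
gripper_width: 0.136
gripper_force: 30.0
```

```bash
python3 -c "
from h import *
import pickle
go(597,-178,114,10.7)
c=capture('wrist'); pickle.dump(c,open('w7.pkl','wb')); f=c['frame']
a=f[190:310,240:400]
s=capture('side')['frame'][150:240,260:380]
cv2.imwrite('pics/w7.png',np.hstack([cv2.resize(a,(440,330),interpolation=cv2.INTER_CUBIC),cv2.resize(s,(360,330))]))"
```

```text
t 16.45 tcp [ 600.5 -177.4  122.3] yaw 10.82 q [-1.600e+00  2.790e+01 -8.400e+00  1.000e-01 -5.350e+01  1.024e+02] F [ 0.3  4.7 11.7] M [1.39 0.18 0.05] w 11.8 30.001764732878655
shift tool [-3.6 -0.1  8.3] [ 0.0033 -0.0017 -1.    ]
az needed 0.12335185035840368
```

View pics/w7.png

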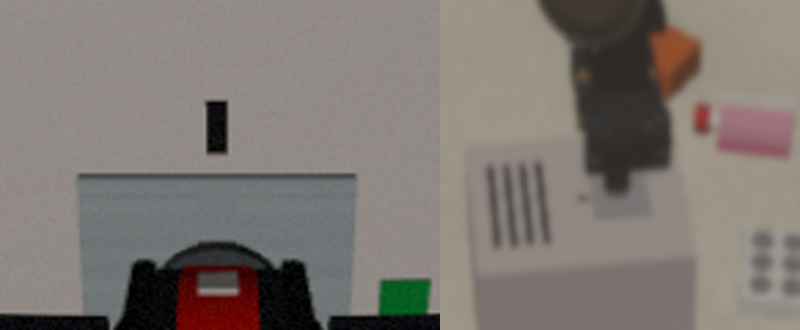

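The wrist view shows the key straight in the hand (the dot has not moved in the grip) and partly down in the hole, with the collar still above the plate. The pins push back at about 12 N, so I keep twisting while relieving the side load.

Call:
play_rows(
  steps=[
    {"ax": 0, "ay": 0, "az": -3.4, "dx": -0.4, "dy": -0.4, "dz": 1, "claw": 0},
    {"ax": 0, "ay": 0, "az": 3.4, "dx": -0.4, "dy": -0.4, "dz": 1, "claw": 0},
    {"ax": 0, "ay": 0, "az": 3.4, "dx": 0, "dy": 0, "dz": 1, "claw": 0},
    {"ax": 0, "ay": 0, "az": -3.4, "dx": 0, "dy": 0, "dz": 1, "claw": 0},
    {"ax": 0, "ay": 0, "az": -3.4, "dx": 0, "dy": 0, "dz": 1, "claw": 0},
    {"ax": 0, "ay": 0, "az": 3.4, "dx": 0, "dy": 0, "dz": 1, "claw": 0},
  ],
)

```text
time_s: 17.15
tcp_pos: [0.5997, -0.1774, 0.1169]
ee_rot: [[0.982, 0.187, 0.004], [0.187, -0.982, -0.003], [0.003, 0.003, -1.0]]
wrist_force: [0.4, 2.8, 11.4]
gripper_width: 0.136
gripper_force: 30.0
```

```bash
python3 -c "
from h import *
go(597,-178,114,10.7)"
```

```text
t 17.15 tcp [ 599.7 -177.4  116.9] yaw 10.76 q [ -1.6  28.2  -8.9   0.2 -52.7 102.3] F [ 0.4  2.8 11.4] M [ 0.66  0.14 -0.01] w 11.9 29.99854986788705
shift tool [-2.8  0.   2.9] [ 0.0039 -0.0027 -1.    ]
az needed 0.05560741223305854
```

Going down steadily; about 3 mm remain.

Call:
play_rows(
  steps=[
    {"ax": 0, "ay": 0, "az": 3.4, "dx": 0, "dy": -0.3, "dz": 1, "claw": 0},
    {"ax": 0, "ay": 0, "az": -3.4, "dx": 0, "dy": -0.3, "dz": 1, "claw": 0},
    {"ax": 0, "ay": 0, "az": -3.4, "dx": 0, "dy": 0, "dz": 1, "claw": 0},
    {"ax": 0, "ay": 0, "az": 3.4, "dx": 0, "dy": 0, "dz": 1, "claw": 0},
    {"ax": 0, "ay": 0, "az": 0, "dx": 0, "dy": 0, "dz": 1, "claw": 0},
  ],
)

```text
time_s: 17.65
tcp_pos: [0.5998, -0.1774, 0.1145]
ee_rot: [[0.982, 0.187, 0.004], [0.187, -0.982, -0.004], [0.003, 0.005, -1.0]]
wrist_force: [-4.6, 3.4, 27.2]
gripper_width: 0.134
gripper_force: 30.0
```

```bash
python3 -c "
from h import *
go(597,-178,114,10.7)"
```

```text
t 17.65 tcp [ 599.8 -177.4  114.5] yaw 10.8 q [ -1.6  28.3  -9.2   0.3 -52.3 102.2] F [-4.6  3.4 27.2] M [1.24 1.77 0.04] w 11.7 30.00494357489515
shift tool [-2.9  0.1  0.5] [ 0.0044 -0.0042 -1.    ]
az needed 0.09841950739823346
```

The key is seated: TCP z of 114.5 mm equals the seated height, and the force rose to 27 N. I ease the push and turn clockwise.

Call:
play_rows(
  steps=[
    {"ax": 0, "ay": 0, "az": 0, "dx": -0.5, "dy": 0, "dz": -1.5, "claw": 0},
    {"ax": 0, "ay": 0, "az": 6, "dx": 0, "dy": 0, "dz": 0, "claw": 0},
    {"ax": 0, "ay": 0, "az": 6, "dx": 0, "dy": 0, "dz": 0, "claw": 0},
    {"ax": 0, "ay": 0, "az": 6, "dx": 0, "dy": 0, "dz": 0, "claw": 0},
    {"ax": 0, "ay": 0, "az": 6, "dx": 0, "dy": 0, "dz": 0, "claw": 0},
  ],
)

```text
time_s: 18.15
tcp_pos: [0.5997, -0.178, 0.1146]
ee_rot: [[0.973, -0.232, 0.005], [-0.232, -0.973, -0.005], [0.006, 0.003, -1.0]]
wrist_force: [-0.8, -1.5, 14.7]
gripper_width: 0.135
gripper_force: 30.0
```

```bash
python3 -c "
from h import *
go(599.5,-177.6,114,-79.3)"
```

```text
t 18.15 tcp [ 599.7 -178.   114.6] yaw -13.41 q [ -1.6  28.3  -9.2   0.3 -52.2  78. ] F [-0.8 -1.5 14.7] M [-0.4   0.63  0.15] w 11.7 29.99871034247917
shift tool [-0.2 -0.4  0.6] [ 0.0053 -0.0046 -1.    ]
az needed 65.88910201481454
```

Call:
play_rows(
  steps=[
    {"ax": 0, "ay": 0, "az": 6.5, "dx": 0, "dy": 0, "dz": 0, "claw": 0},
    {"ax": 0, "ay": 0, "az": 6.5, "dx": 0, "dy": 0, "dz": 0, "claw": 0},
    {"ax": 0, "ay": 0, "az": 6.5, "dx": 0, "dy": 0, "dz": 0, "claw": 0},
    {"ax": 0, "ay": 0, "az": 6.5, "dx": 0, "dy": 0, "dz": 0, "claw": 0},
    {"ax": 0, "ay": 0, "az": 6.5, "dx": 0, "dy": 0, "dz": 0, "claw": 0},
    {"ax": 0, "ay": 0, "az": 6.5, "dx": 0, "dy": 0, "dz": 0, "claw": 0},
    {"ax": 0, "ay": 0, "az": 6.5, "dx": 0, "dy": 0, "dz": 0, "claw": 0},
    {"ax": 0, "ay": 0, "az": 6.5, "dx": 0, "dy": 0, "dz": 0, "claw": 0},
    {"ax": 0, "ay": 0, "az": 6.5, "dx": 0, "dy": 0, "dz": 0, "claw": 0},
    {"ax": 0, "ay": 0, "az": 6.5, "dx": 0, "dy": 0, "dz": 0, "claw": 0},
  ],
)

```text
time_s: 19.15
tcp_pos: [0.598, -0.1794, 0.1145]
ee_rot: [[0.201, -0.98, 0.001], [-0.98, -0.201, -0.006], [0.006, -0.0, -1.0]]
wrist_force: [-3.3, -4.3, 15.4]
gripper_width: 0.136
gripper_force: 30.0
```

```bash
python3 -c "
from h import *
go(599.5,-177.6,114,-79.3)"
```

```text
t 19.15 tcp [ 598.  -179.4  114.5] yaw -78.43 q [ -1.7  28.2  -9.3   0.4 -52.4  13. ] F [-3.3 -4.3 15.4] M [-1.44  1.17  0.22] w 11.8 29.99685055052396
shift tool [-1.5 -1.8  0.5] [ 0.0014 -0.0062 -1.    ]
az needed 0.8690361650124316
```

Call:
play_rows(
  steps=[
    {"ax": 0, "ay": 0, "az": 4, "dx": 0, "dy": 0, "dz": 0, "claw": 0},
    {"ax": 0, "ay": 0, "az": 4, "dx": 0, "dy": 0, "dz": 0, "claw": 0},
    {"ax": 0, "ay": 0, "az": 4, "dx": 0, "dy": 0, "dz": 0, "claw": 0},
    {"ax": 0, "ay": 0, "az": 0, "dx": 0, "dy": 0, "dz": 0, "claw": 0},
  ],
)

```text
time_s: 19.55
tcp_pos: [0.5974, -0.1794, 0.1145]
ee_rot: [[-0.005, -1.0, -0.0], [-1.0, 0.005, -0.006], [0.006, 0.0, -1.0]]
wrist_force: [-4.2, -4.5, 16.3]
gripper_width: 0.135
gripper_force: 30.0
```

```bash
python3 - <<'E'
from h import *
import pickle
go(599.5,-177.6,114,-79.3)
c=capture('wrist'); pickle.dump(c,open('w8.pkl','wb'))
# head rim/white dot in hand: compare with the earlier held view (w7)
for n in('w6','w7','w8'):
    f=pickle.load(open(n+'.pkl','rb'))['frame']; h=cv2.cvtColor(f,cv2.COLOR_BGR2HSV)
    red=cv2.inRange(h,(0,140,40),(8,255,255))[270:330,290:350]; v,u=np.nonzero(red)
    dot=((h[...,1]<40)&(h[...,2]>100))[286:300,308:332]; a,b=np.nonzero(dot)
    print(n,'red',len(u),u.min()+290,u.max()+290,u.mean()+290,v.min()+270,'dot',len(a),b.mean()+308 if len(a) else '',a.mean()+286 if len(a) else '')
E
```

```text
t 19.55 tcp [ 597.4 -179.4  114.5] yaw -90.27 q [ -1.7  28.2  -9.3   0.4 -52.5   1.2] F [-4.2 -4.5 16.3] M [-1.41  1.56  0.03] w 11.7 30.003729642849066
shift tool [-1.9 -2.1  0.5] [-1.e-04 -6.e-03 -1.e+00]
az needed -10.967827128074617
w6 red 1047 304 334 318.883476599809 287 dot 13 319.0 295.0
w7 red 1059 304 334 318.86496694995276 287 dot 13 319.0 295.0
w8 red 912 304 334 319.2050438596491 287 dot 24 318.5 295.4166666666667
```

Call:
play_rows(
  steps=[
    {"ax": 0, "ay": 0, "az": 2, "dx": 0, "dy": 0, "dz": 0, "claw": 0},
    {"ax": 0, "ay": 0, "az": 2, "dx": 0, "dy": 0, "dz": 0, "claw": 0},
    {"ax": 0, "ay": 0, "az": 0, "dx": 0, "dy": 0, "dz": 0, "claw": 0},
  ],
)

```text
time_s: 19.9
tcp_pos: [0.5973, -0.1795, 0.1145]
ee_rot: [[-0.074, -0.997, -0.0], [-0.997, 0.074, -0.006], [0.006, -0.0, -1.0]]
wrist_force: [-3.9, -4.7, 17.0]
gripper_width: 0.136
gripper_force: 30.0
```

```bash
python3 - <<'E'
from h import *
import pickle
go(599.5,-177.6,114,-79.3)
c=capture('wrist'); f=c['frame']; h=cv2.cvtColor(f,cv2.COLOR_BGR2HSV)
red=cv2.inRange(h,(0,140,40),(8,255,255))[270:330,290:350]; v,u=np.nonzero(red); print(len(u),u.min()+290,u.max()+290,u.mean()+290)
E
```

```text
t 19.9 tcp [ 597.3 -179.5  114.5] yaw -94.23 q [ -1.7  28.2  -9.3   0.4 -52.5  -2.8] F [-3.9 -4.7 17. ] M [-1.42  1.52  0.12] w 11.8 30.00295750083751
shift tool [-2.  -2.   0.5] [-2.0e-04 -6.1e-03 -1.0e+00]
az needed -14.925329242539078
903 304 334 318.83388704318935
```

Call:
play_rows(
  steps=[
    {"ax": 0, "ay": 0, "az": 1, "dx": 0, "dy": 0, "dz": 0, "claw": 0},
    {"ax": 0, "ay": 0, "az": 0, "dx": 0, "dy": 0, "dz": 0, "claw": 0},
    {"ax": 0, "ay": 0, "az": 0, "dx": 0, "dy": 0, "dz": 0, "claw": 0},
    {"ax": 0, "ay": 0, "az": 0, "dx": 0, "dy": 0, "dz": 0, "claw": 0},
  ],
)

```text
time_s: 20.35
tcp_pos: [0.5973, -0.1795, 0.1145]
ee_rot: [[-0.09, -0.996, -0.0], [-0.996, 0.09, -0.006], [0.006, -0.0, -1.0]]
wrist_force: [-4.9, -4.8, 17.1]
gripper_width: 0.137
gripper_force: 30.0
```

```bash
python3 - <<'E'
from h import *
go(599.5,-177.6,114,-79.3)
# bystanders / blue key unmoved
c=capture('top'); h=cv2.cvtColor(c['frame'],cv2.COLOR_BGR2HSV); k,l,st,ce=cv2.connectedComponentsWithStats(cv2.inRange(h,(108,120,50),(128,255,255)))
print([ce[i].round(1).tolist() for i in range(1,k) if st[i,4]>30])
E
```

```text
t 20.35 tcp [ 597.3 -179.5  114.5] yaw -95.19 q [ -1.7  28.2  -9.3   0.4 -52.5  -3.7] F [-4.9 -4.8 17.1] M [-1.47  1.53  0.13] w 11.9 30.002552420155553
shift tool [-2.1 -2.   0.5] [-2.0e-04 -6.1e-03 -1.0e+00]
az needed -15.88571203319222
[[385.2, 82.0], [261.1, 161.5], [220.7, 264.8]]
```

Key fully down, turned about 106° in the hand (1.85 rad, less 0.1–0.25 rad of play) and held; the blue key has not moved. I hand the job in.

```bash
python3 -c "
from station import *
print(finish_job())"
```

```text
the job is handed in; nothing more can be done
None
```

I drew the red key out of the open end of its slot and pushed it fully into the keyhole past the pins. I then turned it clockwise past a quarter turn and handed the job in at about 20 s with it gripped and held turned. I could not read the switch angle directly: the hand turned about 106°, which puts the cylinder at roughly 1.6 rad allowing for play.

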